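# Show a reagent bottle's bar code to the bench reader

### The arm

A 6-joint arm with a two-finger parallel gripper is mounted at the origin on the work surface. World frame = base frame: x ahead of the robot, y to its left, z up, the work surface at z = 0. Lengths are in m, angles in rad, forces in N, time in s.
With the tool pointing down it reaches from about 0.375 to 0.975 m from the base axis. Payload 3.8 kg.
Tool frame: the origin (TCP) lies at the very end of the fingers, on their centre line; the grasp point (between the pads) lies 19 mm behind it; z points along the fingers, y is the line along which they close (so a half turn about z gives the same grasp; the last joint's range is limited). The gripper opens to 85 mm and grips with 20 to 120 N. Pads are 22 mm wide; open, the fingers measure 114 mm over their backs; the gripper's body (76 mm by 85 mm) begins 54 mm behind the grasp point. The pads swing forward as they close: fully open they stand 13 mm farther back than shut.
Start: joints at [1.086, 0.264, 1.604, -0, 1.274, -0.037], TCP at [0.292, 0.608, 0.231] pointing down, gripper open.
Joint ranges: [-2.63, 2.63], [-0.94, 2.18], [0.31, 2.57], [-1.31, 4.45], [0, 2.66], [-2.55, 2.55]. Speed limits (rad/s): [2.57, 2.57, 3.14, 3.14, 3.14, 3.14].

### API

Orientations are given as a rotation vector (axis times angle).
In Python, from workcell import read_state, read_camera, calibration, finish_job gives the robot as it stands.
- The arm moves only by the tool step_arm, never from a script. Its argument "commands" is a list of rows, each an object of numbers: "fingers": the gripper's target within -1 to 1 (shut at 1, half-way at 0, fully open at -1); "dx", "dy", "dz": the shift along the tool's x, y, z in m; "roll": the turn about the tool's z in degrees. In form: [{"fingers": .., "dx": .., "dy": .., "dz": .., "roll": ..}, ...]. A call has 1 to 8 rows; each row is the pose to reach, as a shift and turn from the pose commanded when the call began, along the tool's axes at that moment; what a row does not reach only later rows make up. A row lasts 1/8 s, in which the tool goes at most 62.5 mm and 10.7 degrees, less where a joint would pass 70% of its speed; a pose out of reach is approached as far as the arm can. A call with a gripper value outside its range is refused whole. The fingers move at their own pace and stop on an object; "squeeze" is the grip in N (left out, the last holds). Time passes only in rows, so rows that repeat a pose let the fingers close. It gives the time, the measured TCP pose, the force, the opening and the grip force at its end, in the units of the state.
- read_state(): the state, without advancing time (a new reading comes with each control period).
- read_camera(name): name is "side" or "top"; returns (picture, depth): 400x640x3 uint8, blue, green, red; 400x640 float32, m along the optical axis (not along the pixel's ray), 0 where there is no reading.
- calibration(name): a dict with "intrinsics" (3x3 intrinsics, pixels), "world_to_cam" (4x4, takes a point from world to camera coordinates). Camera axes: x right, y up, looking along -z (the intrinsics and any distortion apply to the point x, -y, -z); pixel columns grow to the right and rows downward; lengths in m; the calibration is good to about 2 mm. A picture is of the moment at which its call begins. calibration takes no time and is no camera call.
- finish_job(): hands the job in; it is judged then, once.
The state is a dict: "time": time; "q": joint angles; "joint_vel": joint speeds; "joint_torque": joint torques, N m; "tool_pos": TCP position; "tcp_rot": TCP orientation; "wrist_force": force on the tool from outside, world axes, zero at the start; "torque": the same for the moment, N m; "width": opening from 0.0 (shut) to 1.0 (fully open); "grip_force": force on a finger pad.
Only numpy, scipy, OpenCV 4.12 (cv2) and the standard library are available. Lean on these libraries where they do the work, as an engineer would, in place of code of your own. Each camera call takes 0.05 s, during which the arm holds its last target. There are 200 camera calls.

### The job

Book in the tall amber bottle: lift it out of the bottle tray by its black cap and hold its label up to the bar-code reader, centred on the reader's window and about 9 cm in front of it, with the bottle right way up and leaned back as far as the reader's head is tipped down, so that the label faces the window squarely. Finish while still holding it there, steady, by the cap and clear of everything else; do not disturb the reader, the other bottles in the tray or the things on the bench.

Things in the scene. Friction and masses are not known exactly. Their poses are not given: they have to be found in the camera images.
- tall_center (a point): Centre (half-way up, on the axis) of the tall amber bottle with a black screw cap, the only tall one in the tray: 112 mm high, round body 48 mm in diameter up to 70 mm, shoulder narrowing to the neck at 83 mm, ribbed black cap 32 mm in diameter from 90 to 112 mm above the base (so from 34 to 56 mm above this point); about 150 g. z runs up the axis from base to cap; x points out through the middle of its label. It stands on the floor of one of the tray's cells
- tall_label (a point): Middle of the tall bottle's white bar-code label (on the glass, 24 mm out from the axis along x and 38 mm above the base, so 18 mm below the centre point). The label is 43 mm high and wraps 41 mm round the body. Axes as the bottle's: x straight out of the label, z up the bottle
- reader_window (a point): Middle of the dark window (50 by 40 mm) in the front face of the reader's white head (62 deep, 72 wide, 70 mm high). The window looks along its own -x, out to the robot's side and tipped downward; y runs across the window, z up its face. The whole head rests firmly as it is tipped. A bottle whose x and z axes are parallel to these x and z axes has its label square to the window and right way up
- reader_head (a joint): Downward tip of the reader's head in its yoke, rad: 0 when the window looks level, growing as it looks farther down; the axle lies 39 mm behind the window and 230 mm above the bench. It is stiff and is not to be moved
- reader: Stand of the reader, fixed to the bench: round grey foot 116 mm in diameter (origin at the middle of its underside), column 17 mm in diameter straight up from it, yoke 104 mm wide over its knobs round the head, up to 245 mm high; head top at about 275 mm. At yaw 0 the window looks to -x
- tray: Grey open bottle tray, fixed, 162 x 237 mm over its rim (x by y) and 46 mm high, floor 4 mm thick; cells 2 along x by 3 along y, 75 mm from middle to middle, dividers 40 mm high. Origin at the middle of its underside
- jar_a_center (a point): Centre of a squat amber wide-mouth bottle in the tray: 80 mm high, body 56 mm, black cap 47 mm in diameter; bystander
- jar_b_center (a point): Centre of a second squat amber wide-mouth bottle in the tray, the same as the first; bystander
- small_center (a point): Centre of a small amber bottle in the tray: 70 mm high, body 38 mm, black cap 25 mm in diameter; bystander
- jar_c_center (a point): Centre of a squat amber wide-mouth bottle on the bench, 80 mm high, body 56 mm; bystander
- beaker_center (a point): Centre of a glass beaker on the bench, 42 mm in diameter, 60 mm high; bystander
- dish_center (a point): Centre of a lidded flat dish on the bench, 93 mm in diameter, 18 mm high; bystander
- spatula_center (a point): Middle of a slim steel laboratory spatula lying on the bench, 177 mm long, 11 mm wide; bystander

How it is judged:
By the outcome, as a careful person would: the job done as asked, in the order asked, and still so for the second after the job is handed in, while the arm keeps its last pose, push and grip.
It also fails if it takes over 35 s, if anything falls off the work surface, if the arm or the gripper's body presses on something with over 40 N, if the wrist force passes 120 N, or if a joint passes its speed limit or range.

## Working session

There is one attempt and no reset: what is moved stays moved. The work goes in short steps, Python scripts to look and compute and a tool call to move; the robot and the scene stay as the last step left them, time stands still between calls to the robot, and variables do not carry over. Pictures are saved under pics/ and viewed, at most 10 in all, crops included, and the job is handed in when it is done.

Besides the shell and the picture viewer there is one more tool, called after ">>>" by a JSON object that holds its "method" and its "body", one argument or row to a line. step_arm: Moves the arm, as the interface text tells. Its arguments: {"type":"object","properties":{"commands":{"type":"array","items":{"type":"object","properties":{"fingers":{"type":"number"},"dx":{"type":"number"},"dy":{"type":"number"},"dz":{"type":"number"},"roll":{"type":"number"}}}},"squeeze":{"type":"number"}},"required":["commands"]}

```bash
mkdir -p pics; cat > h.py <<'E'
import numpy as np, cv2
from workcell import *
from scipy.spatial.transform import Rotation as R
def cloud(n,d):
    c=calibration(n);K=np.array(c["intrinsics"]);T=np.linalg.inv(np.array(c["world_to_cam"]))
    v,u=np.mgrid[0:400,0:640]
    p=np.stack([(u-K[0,2])/K[0,0]*d,-(v-K[1,2])/K[1,1]*d,-d,np.ones_like(d)],-1)
    w=(p@T.T)[...,:3]; w[d==0]=np.nan
    return w
E
python3 - <<'E'
from h import *
for n in("side","top"):
    im,d=read_camera(n);cv2.imwrite(f"pics/{n}0.png",im);np.save(n+"0.npy",d)
    c=calibration(n);print(n,c.keys(),np.linalg.inv(np.array(c["world_to_cam"])).round(3).tolist(),np.array(c["intrinsics"]).round(1).tolist())
s=read_state();print(s)
E
```

```text
side dict_keys(['intrinsics', 'world_to_cam']) [[0.741, 0.489, -0.459, 0.055], [-0.671, 0.542, -0.506, -0.517], [0.001, 0.684, 0.73, 0.993], [0.0, 0.0, 0.0, 1.0]] [[497.5, 0.0, 319.6], [0.0, 497.5, 204.7], [0.0, 0.0, 1.0]]
top dict_keys(['intrinsics', 'world_to_cam']) [[0.001, 0.985, -0.174, 0.394], [-1.0, 0.006, 0.029, 0.083], [0.029, 0.173, 0.984, 1.335], [0.0, 0.0, 0.0, 1.0]] [[490.2, 0.0, 327.4], [0.0, 490.2, 198.6], [0.0, 0.0, 1.0]]
{'time': 0.1, 'q': array([ 1.08609260e+00,  2.64706669e-01,  1.60528602e+00,  3.39562224e-05,
        1.27373202e+00, -3.69231996e-02]), 'joint_vel': array([ 0.000686  , -0.00201618, -0.00296465, -0.00022959, -0.00047471,
       -0.00107353]), 'joint_torque': array([ 4.46339427e-04, -5.16705465e+01, -3.68589556e+01, -7.67627557e-05,
        6.19161496e-03, -2.45178239e-05]), 'tool_pos': array([0.29193345, 0.60783367, 0.23004087]), 'tcp_rot': array([-0.69739629, -3.06261021,  0.00322201]), 'wrist_force': array([ 0.01003842, -0.25656847, -0.23228876]), 'torque': array([ 0.02887589, -0.02300857,  0.01084787]), 'grip_force': 0.0, 'width': 0.9965129657510884}
```

View pics/side0.png

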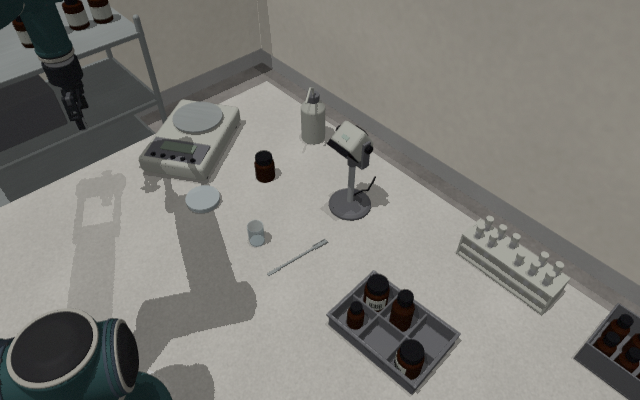

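View pics/top0.png

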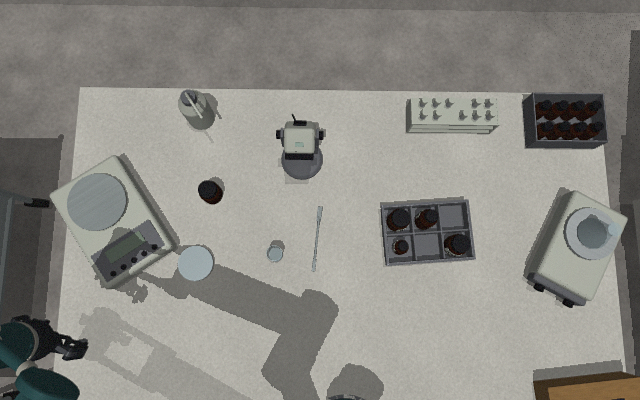

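Side: tall bottle at (402,310) in the tray, reader head at (350,143). Top: tall bottle cap at (427,217), reader at (301,140). I'll enlarge both.

```bash
python3 - <<'E'
from h import *
a=cv2.imread("pics/side0.png");b=cv2.imread("pics/top0.png")
z=lambda i,x,y,w,h,s:cv2.resize(i[y:y+h,x:x+w],None,fx=s,fy=s,interpolation=cv2.INTER_CUBIC)
A=z(a,320,265,145,130,4);A=cv2.convertScaleAbs(A,alpha=1.5,beta=20);A=cv2.resize(A,(400,300*1))
B=cv2.resize(z(a,310,110,80,60,5),(400,300))
C=cv2.resize(z(b,375,190,105,79,4),(400,300));C=cv2.convertScaleAbs(C,alpha=1.5,beta=20)
D=cv2.resize(z(b,260,105,80,60,5),(400,300))
cv2.imwrite("pics/crop.png",np.vstack([np.hstack([A,B]),np.hstack([C,D])]))
for n,boxes in(("top",dict(tall=(412,205,30,26),jarA=(385,205,28,26),small=(390,236,24,22),jarB=(440,230,34,28),head=(276,112,52,50))),("side",dict(tall=(385,285,35,50),head=(325,118,50,50)))):
    w=cloud(n,np.load(n+"0.npy"))
    for k,(x,y,W,H) in boxes.items():
        p=w[y:y+H,x:x+W].reshape(-1,3);p=p[~np.isnan(p[:,0])];zt=np.percentile(p[:,2],99.5)
        q=p[p[:,2]>zt-.012];print(n,k,"ztop",zt.round(4),"mid",((q.min(0)+q.max(0))/2).round(4),"ext",np.ptp(q,axis=0).round(3),len(q))
E
```

```text
top tall ztop 0.1215 mid [ 0.5686 -0.2167  0.1165] ext [0.031 0.031 0.013] 128
top jarA ztop 0.09 mid [ 0.566  -0.1428  0.0848] ext [0.045 0.045 0.013] 256
top small ztop 0.0795 mid [ 0.4945 -0.1482  0.0741] ext [0.024 0.023 0.012] 78
top jarB ztop 0.0895 mid [ 0.501  -0.2979  0.0844] ext [0.047 0.048 0.013] 268
top head ztop 0.2717 mid [0.7302 0.1166 0.2674] ext [0.043 0.068 0.015] 374
side tall ztop 0.1186 mid [ 0.5665 -0.2173  0.1143] ext [0.033 0.034 0.015] 201
side head ztop 0.2699 mid [0.7319 0.1152 0.2652] ext [0.046 0.072 0.014] 284
```

View pics/crop.png

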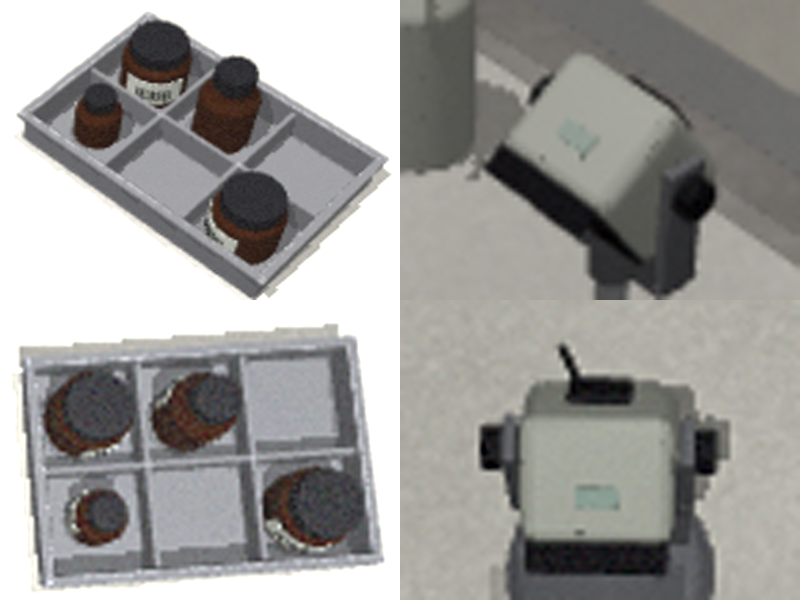

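Crops: tall bottle's cap and body in the middle cell of the far row, a white sliver of label on its +y (left) edge in the top view; the reader's top face and knobs are clear. Now I'll measure label yaw and head pose.

```bash
cat > m.py <<'E'
from h import *
b=np.array([.5675,-.217])
for n in("top","side"):
    im=cv2.imread(f"pics/{n}0.png");d=np.load(n+"0.npy")
    c=calibration(n);K=np.array(c["intrinsics"]);W=np.array(c["world_to_cam"])
    print(n)
    for z in(.048,.055,.06):
        o=[]
        for a in range(0,360,10):
            p=W@np.array([b[0]+.024*np.cos(np.radians(a)),b[1]+.024*np.sin(np.radians(a)),z,1])
            u=K[0,0]*p[0]/-p[2]+K[0,2];v=K[1,1]*-p[1]/-p[2]+K[1,2]
            if d[int(round(v)),int(round(u))]>-p[2]-.006:o.append((a,im[int(round(v)),int(round(u))].tolist()))
        print(z,[(a,x[0],x[2]) for a,x in o])
P=[]
for n,(x,y,Wd,H) in(("top",(284,122,36,32)),("side",(325,118,45,45))):
    w=cloud(n,np.load(n+"0.npy"));im=cv2.imread(f"pics/{n}0.png").astype(int)
    p=w[y:y+H,x:x+Wd].reshape(-1,3);p=p[(p[:,2]>.215)]
    best=0;rng=np.random.default_rng(0)
    for _ in range(800):
        t=p[rng.choice(len(p),3,False)];nn=np.cross(t[1]-t[0],t[2]-t[0]);nn/=np.linalg.norm(nn)+1e-12
        if nn[2]<0:nn=-nn
        if nn[2]<.5:continue
        i=abs((p-t[0])@nn)<.003
        if i.sum()>best:best=i.sum();I=i
    q=p[I];m=q.mean(0);nn=np.linalg.svd(q-m)[2][2];nn*=np.sign(nn[2])
    h=nn[:2];yaw=np.degrees(np.arctan2(-h[1],-h[0]));th=np.arccos(nn[2])
    ex=np.array([np.cos(np.radians(yaw)),np.sin(np.radians(yaw)),0]);ey=np.cross([0,0,1],ex);ax=np.cross(ey,nn)
    r=q-m;e=[np.percentile(r@k,[1,99]) for k in(ax,ey)]
    mid=m+ax*np.mean(e[0])+ey*np.mean(e[1])
    print(n,len(q),"n",nn.round(4),"yaw",yaw.round(1),"tip",np.degrees(th).round(1),"ext",np.ptp(e,axis=1).round(4),"mid",mid.round(4),"centre",(mid-.035*nn).round(4))
    # side edges orientation
    g=np.c_[r@np.array([1,0,0]),r@np.array([0,1,0])]
    rect=cv2.minAreaRect(np.c_[r@ax,r@ey].astype(np.float32)*1000);print(rect)
E
python3 m.py
```

```text
top
0.048 [(60, 32, 37), (70, 75, 78), (80, 45, 51), (90, 8, 22), (100, 9, 23), (110, 10, 25), (120, 16, 32), (130, 10, 17), (140, 9, 28), (150, 9, 23), (160, 9, 24), (170, 19, 30), (180, 5, 18), (190, 37, 44), (210, 106, 100), (220, 53, 56)]
0.055 [(50, 83, 83), (80, 38, 44), (90, 8, 22), (100, 10, 29), (110, 10, 25), (120, 10, 20), (130, 12, 29), (140, 18, 35), (150, 20, 29), (160, 9, 22), (170, 9, 20), (180, 35, 37), (190, 13, 35), (200, 60, 67), (220, 104, 99)]
0.06 [(40, 38, 45), (60, 107, 112), (70, 71, 74), (80, 38, 44), (90, 9, 17), (100, 10, 29), (110, 14, 29), (120, 10, 20), (130, 12, 29), (140, 18, 35), (150, 10, 29), (160, 9, 22), (170, 8, 19), (180, 21, 36), (190, 53, 61), (200, 60, 67), (210, 53, 56)]
side
0.048 [(110, 29, 37), (130, 50, 51), (140, 71, 73), (150, 7, 23), (160, 3, 22), (170, 5, 23), (180, 5, 21), (190, 8, 26), (200, 6, 22), (210, 9, 26), (220, 4, 22), (230, 1, 20), (240, 1, 19), (250, 4, 21), (260, 4, 20), (270, 2, 14), (280, 4, 16), (290, 43, 46), (310, 21, 31)]
0.055 [(110, 37, 39), (120, 35, 37), (130, 19, 29), (140, 5, 21), (150, 15, 29), (160, 1, 19
[... 226 characters left out ...]
 29, 37), (140, 19, 29), (150, 5, 21), (160, 3, 20), (170, 4, 24), (180, 1, 18), (190, 3, 23), (200, 1, 22), (210, 8, 23), (220, 7, 23), (230, 4, 23), (240, 7, 22), (250, 5, 22), (260, 3, 19), (270, 9, 20), (280, 3, 16), (290, 31, 36)]
top 618 n [-0.5467  0.0108  0.8372] yaw -1.1 tip 33.1 ext [0.0574 0.0644] mid [0.7168 0.1164 0.2562] centre [0.7359 0.116  0.2269]
((-0.5972652435302734, 0.2325439453125), (59.46131896972656, 68.87615203857422), 0.8621118068695068)
side 641 n [-0.5696  0.0107  0.8219] yaw -1.1 tip 34.7 ext [0.0711 0.0673] mid [0.7097 0.1159 0.2509] centre [0.7296 0.1155 0.2221]
((0.5629234313964844, 0.905364990234375), (69.82060241699219, 73.05952453613281), 89.94937896728516)
```

```bash
cat > go.py <<'E'
import sys
from h import *
x,y,z,yaw=map(float,sys.argv[1:5])
s=read_state();M=R.from_rotvec(s["tcp_rot"]).as_matrix()
d=M.T@(np.array([x,y,z])-s["tool_pos"])
cy=np.degrees(np.arctan2(M[1,0],M[0,0]))
print("t",s["time"],"pos",s["tool_pos"].round(4),"yaw",cy.round(2),"dxyz",d.round(4),"roll",round((cy-yaw+180)%360-180,1),"F",s["wrist_force"].round(1),"w",s["width"].__round__(3),"g",s["grip_force"],"q",s["q"].round(2))
E
python3 go.py .5675 -.217 .19 35
```

```text
t 0.1 pos [0.2919 0.6078 0.23  ] yaw 154.34 dxyz [-0.6055 -0.6241  0.0413] roll 119.3 F [ 0.  -0.3 -0.2] w 0.997 g 0.0 q [ 1.09  0.26  1.61  0.    1.27 -0.04]
```

>>> {"method": "step_arm", "body": {
  "commands": [
    {"dx": -0.04,"dy": -0.04,"roll": 10,"fingers": -0.2},
    {"dx": -0.08,"dy": -0.08,"roll": 20,"fingers": -0.2},
    {"dx": -0.12,"dy": -0.12,"roll": 30,"fingers": -0.2},
    {"dx": -0.16,"dy": -0.16,"roll": 40,"fingers": -0.2},
    {"dx": -0.2,"dy": -0.2,"roll": 50,"fingers": -0.2},
    {"dx": -0.24,"dy": -0.24,"roll": 60,"fingers": -0.2},
    {"dx": -0.28,"dy": -0.28,"roll": 70,"fingers": -0.2},
    {"dx": -0.32,"dy": -0.32,"roll": 80,"fingers": -0.2}
  ]
}}

```text
invalid input
```

```bash
python3 go.py .5675 -.217 .19 35
```

```text
t 0.1 pos [0.2919 0.6078 0.23  ] yaw 154.34 dxyz [-0.6055 -0.6241  0.0413] roll 119.3 F [ 0.  -0.3 -0.2] w 0.997 g 0.0 q [ 1.09  0.26  1.61  0.    1.27 -0.04]
```

>>> {"method": "step_arm", "body": {
  "commands": [
    {"dx": -0.04,"dy": -0.04,"dz": 0,"roll": 10,"fingers": -0.2},
    {"dx": -0.08,"dy": -0.08,"dz": 0,"roll": 20,"fingers": -0.2},
    {"dx": -0.12,"dy": -0.12,"dz": 0,"roll": 30,"fingers": -0.2},
    {"dx": -0.16,"dy": -0.16,"dz": 0,"roll": 40,"fingers": -0.2},
    {"dx": -0.2,"dy": -0.2,"dz": 0,"roll": 50,"fingers": -0.2},
    {"dx": -0.24,"dy": -0.24,"dz": 0,"roll": 60,"fingers": -0.2},
    {"dx": -0.28,"dy": -0.28,"dz": 0,"roll": 70,"fingers": -0.2},
    {"dx": -0.32,"dy": -0.32,"dz": 0,"roll": 80,"fingers": -0.2}
  ],
  "squeeze": 25
}}

```text
time: 1.1
tool_pos: [0.4422, 0.1796, 0.231]
tcp_rot: [-2.508, -1.891, 0.0]
wrist_force: [0.9, 0.6, 0.3]
width: 0.602
grip_force: 0.0
```

```bash
python3 go.py .5675 -.217 .19 35
```

```text
t 1.1 pos [0.4422 0.1796 0.231 ] yaw 74.03 dxyz [-0.3468  0.2296  0.041 ] roll 39.0 F [0.9 0.6 0.3] w 0.602 g 0.0 q [ 0.33 -0.12  2.01 -0.    1.25  0.61]
```

>>> {"method": "step_arm", "body": {
  "commands": [
    {"dx": -0.05,"dy": 0.033,"dz": 0,"roll": 6,"fingers": -0.2},
    {"dx": -0.1,"dy": 0.066,"dz": 0,"roll": 12,"fingers": -0.2},
    {"dx": -0.15,"dy": 0.1,"dz": 0,"roll": 18,"fingers": -0.2},
    {"dx": -0.2,"dy": 0.133,"dz": 0,"roll": 24,"fingers": -0.2},
    {"dx": -0.25,"dy": 0.166,"dz": 0.01,"roll": 30,"fingers": -0.2},
    {"dx": -0.3,"dy": 0.2,"dz": 0.02,"roll": 36,"fingers": -0.2},
    {"dx": -0.347,"dy": 0.23,"dz": 0.04,"roll": 39,"fingers": -0.2},
    {"dx": -0.347,"dy": 0.23,"dz": 0.04,"roll": 39,"fingers": -0.2}
  ]
}}

```text
time: 2.1
tool_pos: [0.5689, -0.2178, 0.1881]
tcp_rot: [-2.993, -0.946, 0.006]
wrist_force: [-0.9, 1.5, 0.5]
width: 0.604
grip_force: 0.0
```

```bash
python3 go.py .5675 -.217 .086 35
```

```text
t 2.1 pos [ 0.5689 -0.2178  0.1881] yaw 35.08 dxyz [-0.0003 -0.0011  0.1021] roll 0.1 F [-0.9  1.5  0.5] w 0.604 g 0.0 q [-0.41  0.17  1.79 -0.    1.18  0.55]
```

>>> {"method": "step_arm", "body": {
  "commands": [
    {"dx": 0,"dy": -0.001,"dz": 0.025,"roll": 0,"fingers": -0.2},
    {"dx": 0,"dy": -0.001,"dz": 0.05,"roll": 0,"fingers": -0.2},
    {"dx": 0,"dy": -0.001,"dz": 0.075,"roll": 0,"fingers": -0.2},
    {"dx": 0,"dy": -0.001,"dz": 0.09,"roll": 0,"fingers": -0.2},
    {"dx": 0,"dy": -0.001,"dz": 0.102,"roll": 0,"fingers": -0.2},
    {"dx": 0,"dy": -0.001,"dz": 0.102,"roll": 0,"fingers": 0.2},
    {"dx": 0,"dy": -0.001,"dz": 0.102,"roll": 0,"fingers": 0.6},
    {"dx": 0,"dy": -0.001,"dz": 0.102,"roll": 0,"fingers": 0.9}
  ],
  "squeeze": 40
}}

```text
time: 3.1
tool_pos: [0.5699, -0.2141, 0.0901]
tcp_rot: [2.993, 0.953, 0.001]
wrist_force: [0.4, -0.5, -1.4]
width: 0.358
grip_force: 39.6
```

>>> {"method": "step_arm", "body": {
  "commands": [
    {"dx": 0,"dy": 0,"dz": 0,"roll": 0,"fingers": 1},
    {"dx": 0,"dy": 0,"dz": 0,"roll": 0,"fingers": 1}
  ]
}}

```text
time: 3.35
tool_pos: [0.5695, -0.214, 0.0895]
tcp_rot: [2.993, 0.953, 0.0]
wrist_force: [-0.2, -0.1, -1.5]
width: 0.358
grip_force: 39.6
```

>>> {"method": "step_arm", "body": {
  "commands": [
    {"dx": 0,"dy": 0,"dz": -0.02,"roll": 0,"fingers": 1},
    {"dx": 0,"dy": 0,"dz": -0.05,"roll": 0,"fingers": 1},
    {"dx": 0,"dy": 0,"dz": -0.1,"roll": 0,"fingers": 1},
    {"dx": 0,"dy": 0,"dz": -0.13,"roll": -10,"fingers": 1},
    {"dx": 0,"dy": 0,"dz": -0.13,"roll": -20,"fingers": 1},
    {"dx": 0,"dy": 0,"dz": -0.13,"roll": -30,"fingers": 1},
    {"dx": 0,"dy": 0,"dz": -0.13,"roll": -40,"fingers": 1},
    {"dx": 0,"dy": 0,"dz": -0.13,"roll": -50,"fingers": 1}
  ]
}}

```text
time: 4.35
tool_pos: [0.5697, -0.2141, 0.2212]
tcp_rot: [2.302, 2.135, 0.001]
wrist_force: [-0.4, 0.1, -1.9]
width: 0.361
grip_force: 39.8
```

>>> {"method": "step_arm", "body": {
  "commands": [
    {"dx": 0,"dy": 0,"dz": 0,"roll": -10,"fingers": 1},
    {"dx": 0,"dy": 0,"dz": 0,"roll": -20,"fingers": 1},
    {"dx": 0,"dy": 0,"dz": 0,"roll": -30,"fingers": 1},
    {"dx": 0,"dy": 0,"dz": 0,"roll": -40,"fingers": 1},
    {"dx": 0,"dy": 0,"dz": 0,"roll": -50,"fingers": 1},
    {"dx": 0,"dy": 0,"dz": 0,"roll": -60,"fingers": 1},
    {"dx": 0,"dy": 0,"dz": 0,"roll": -70,"fingers": 1},
    {"dx": 0,"dy": 0,"dz": 0,"roll": -80,"fingers": 1}
  ]
}}

```text
time: 5.35
tool_pos: [0.5697, -0.2141, 0.2211]
tcp_rot: [0.392, 3.115, -0.001]
wrist_force: [-0.3, 0.0, -0.9]
width: 0.361
grip_force: 39.9
```

>>> {"method": "step_arm", "body": {
  "commands": [
    {"dx": 0,"dy": 0,"dz": 0,"roll": -10,"fingers": 1},
    {"dx": 0,"dy": 0,"dz": 0,"roll": -20,"fingers": 1},
    {"dx": 0,"dy": 0,"dz": 0,"roll": -20,"fingers": 1}
  ]
}}

```text
time: 5.72
tool_pos: [0.5697, -0.2141, 0.2208]
tcp_rot: [-0.143, 3.137, -0.001]
wrist_force: [0.0, -0.1, -2.2]
width: 0.36
grip_force: 39.9
```

```bash
python3 go.py .57 -.217 .2 185; python3 - <<'E'
from h import *
o=[]
for n in("side","top"):
    im,d=read_camera(n);cv2.imwrite(f"pics/{n}1.png",im);np.save(n+"1.npy",d)
    o.append(im)
a=cv2.resize(o[0][200:350,340:460],(480,600),interpolation=cv2.INTER_CUBIC)
cv2.imwrite("pics/c1.png",cv2.convertScaleAbs(a,alpha=1.4,beta=10))
E
```

```text
t 5.725 pos [ 0.5697 -0.2141  0.2208] yaw -174.76 dxyz [ 0.     -0.0029  0.0208] roll 0.2 F [ 0.  -0.1 -2.2] w 0.36 g 39.85258877277374 q [-0.4   0.15  1.77 -0.    1.23 -2.06]
```

View pics/c1.png

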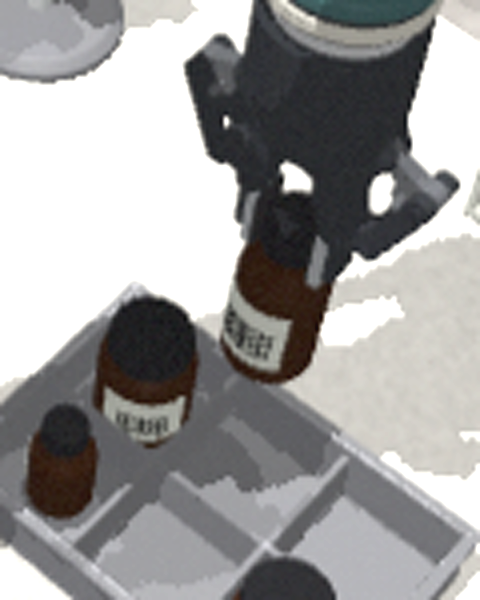

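Label is now visible (crop ~ (255,335)). Unwrap it to get its yaw against the tool.

```bash
python3 - <<'E'
from h import *
im=cv2.imread("pics/side1.png");d=np.load("side1.npy")
c=calibration("side");K=np.array(c["intrinsics"]);W=np.array(c["world_to_cam"])
w=cloud("side",d);m=(abs(w[...,0]-.57)<.05)&(abs(w[...,1]+.215)<.05)&(w[...,2]>.14)&(w[...,2]<.205)
p=w[m]
from scipy.optimize import least_squares
f=least_squares(lambda k:np.hypot(p[:,0]-k[0]-k[2]*(p[:,2]-.17),p[:,1]-k[1]-k[3]*(p[:,2]-.17))-.024,[.57,-.214,0,0],loss="soft_l1",f_scale=.002).x
print("axis",f.round(4),len(p))
T=np.array([*f[:2]])
A=np.arange(130,290,4)
for z in(.155,.16,.165,.17,.175,.18,.185,.19):
    P=np.c_[T[0]+f[2]*(z-.17)+.024*np.cos(np.radians(A)),T[1]+f[3]*(z-.17)+.024*np.sin(np.radians(A)),A*0+z,A*0+1]@W.T
    u=K[0,0]*P[:,0]/-P[:,2]+K[0,2];v=K[1,1]*P[:,1]/P[:,2]+K[1,2]
    g=cv2.remap(im,u.astype(np.float32)[None],v.astype(np.float32)[None],cv2.INTER_LINEAR)[0]
    print(z," ".join("%3d"%x for x in g[:,0]))
print("A    "," ".join("%3d"%x for x in A))
E
```

```text
axis [ 0.5721 -0.2112 -0.0026 -0.018 ] 461
0.155 113 109 106  91  80  88  96  87  89  82  87  94  91  91  93  94  94  97  99  97 100 102 104 105 102  91  34  10   3   3   6   7   7   6   6   7   4  16  20  14
0.16 108  97  85  72  69  56  54  61  65  70  71  59  41  63  78  79  66  68  65  71  77  68 100 106 101  73  29   8   7   6   6   8   8   8   9   5   8   4  13  46
0.165 123 104  89  63  49  41  48  36  41  56  52  53  36  38  70  61  60  72  43  67  68  69 102 106 107  67  26   6   5   5   6   5   5   7   7   7   4   8  36  54
0.17 150 132 102  79  59  50  41  39  62  67  58  43  32  38  58  54  68  63  49  64  70  63  88 106 102  85  28  11   6   5   5   6   5   6   4   3   4  31  29  41
0.175 154 143 123  91  67  46  30  43  52  56  58  45  36  49  64  72  67  64  55  65  72  56  96 105 106  76  34   8   5  10   5   2   2   3   5   7  10   2  43  70
0.18 148 138 126 106  86  72  71  57  51  65  67  57  58  59  72  72  76  83  64  83  85  82  93 103 107  87  38  13   5   3   3   3   3   4   6   4   2  22  28  21
0.185 146 139 127 113 107 101  99  99  96  99  98  99 100 100 104 103 105 104 105 107 105 106 106 106 104  83  33   9   3   4   4   6   7   6   3   3   8   5  20  57
0.19 154 147 129 120 111 102 102 102 102 102 103 103 104 105 104 106 107 106 107 106 106 107 108 107 108  75  33   9   5   5   7   7   8   3   3   5   6  14  24  34
A     130 134 138 142 146 150 154 158 162 166 170 174 178 182 186 190 194 198 202 206 210 214 218 222 226 230 234 238 242 246 250 254 258 262 266 270 274 278 282 286
```

Label yaw ≈183°, i.e. about 2.5° off tool x: good enough to compensate by roll. Since the tool can only roll, the lean will be made by pivoting the cap in the pads: press the body's back against the fixed tray's outer wall, label away from it (+x). Go there.

>>> {"method": "step_arm", "body": {
  "commands": [
    {"dx": -0.02,"dy": -0.015,"dz": 0,"roll": 10,"fingers": 1},
    {"dx": -0.04,"dy": -0.03,"dz": 0,"roll": 20,"fingers": 1},
    {"dx": -0.06,"dy": -0.045,"dz": 0,"roll": 30,"fingers": 1},
    {"dx": -0.08,"dy": -0.06,"dz": 0,"roll": 40,"fingers": 1},
    {"dx": -0.094,"dy": -0.075,"dz": 0,"roll": 50,"fingers": 1},
    {"dx": -0.094,"dy": -0.075,"dz": 0,"roll": 60,"fingers": 1},
    {"dx": -0.094,"dy": -0.075,"dz": 0,"roll": 70,"fingers": 1},
    {"dx": -0.094,"dy": -0.075,"dz": 0,"roll": 80,"fingers": 1}
  ]
}}

```text
time: 6.82
tool_pos: [0.67, -0.28, 0.2194]
tcp_rot: [-1.916, -2.49, 0.0]
wrist_force: [-0.3, 0.0, -2.4]
width: 0.357
grip_force: 40.0
```

>>> {"method": "step_arm", "body": {
  "commands": [
    {"dx": 0,"dy": 0,"dz": 0,"roll": 10,"fingers": 1},
    {"dx": 0,"dy": 0,"dz": 0,"roll": 20,"fingers": 1},
    {"dx": 0,"dy": 0,"dz": 0,"roll": 30,"fingers": 1},
    {"dx": 0,"dy": 0,"dz": 0,"roll": 40,"fingers": 1},
    {"dx": 0,"dy": 0,"dz": 0,"roll": 50,"fingers": 1},
    {"dx": 0,"dy": 0,"dz": 0,"roll": 60,"fingers": 1},
    {"dx": 0,"dy": 0,"dz": 0,"roll": 70,"fingers": 1},
    {"dx": 0,"dy": 0,"dz": 0,"roll": 80,"fingers": 1}
  ]
}}

```text
time: 7.82
tool_pos: [0.67, -0.2799, 0.2195]
tcp_rot: [-3.068, -0.676, 0.0]
wrist_force: [0.3, 0.2, -0.1]
width: 0.363
grip_force: 40.0
```

>>> {"method": "step_arm", "body": {
  "commands": [
    {"dx": 0,"dy": 0,"dz": 0,"roll": 10,"fingers": 1},
    {"dx": 0,"dy": 0,"dz": 0.03,"roll": 20,"fingers": 1},
    {"dx": 0,"dy": 0,"dz": 0.06,"roll": 24,"fingers": 1},
    {"dx": 0,"dy": 0,"dz": 0.09,"roll": 24,"fingers": 1},
    {"dx": 0,"dy": 0,"dz": 0.105,"roll": 24,"fingers": 1},
    {"dx": 0,"dy": 0,"dz": 0.105,"roll": 24,"fingers": 1}
  ]
}}

```text
time: 8.57
tool_pos: [0.6691, -0.2795, 0.1129]
tcp_rot: [-3.14, -0.035, 0.004]
wrist_force: [0.1, -0.1, -1.2]
width: 0.36
grip_force: 40.0
```

```bash
python3 go.py .60 -.28 .115 1; python3 - <<'E'
from h import *
w=cloud("top",np.load("top0.npy"))
p=w.reshape(-1,3);p=p[(p[:,2]>.041)&(p[:,2]<.053)&(p[:,0]>.4)&(p[:,0]<.66)&(p[:,1]>-.37)&(p[:,1]<-.07)]
r=cv2.minAreaRect(p[:,:2].astype(np.float32));print(r,cv2.boxPoints(r).round(3).tolist())
E
```

```text
t 8.575 pos [ 0.6691 -0.2795  0.1129] yaw 1.29 dxyz [-0.0691 -0.001  -0.002 ] roll 0.3 F [ 0.1 -0.1 -1.2] w 0.36 g 39.95092749595642 q [-0.43  0.44  1.59 -0.    1.11  1.12]
((0.534361720085144, -0.22153139114379883), (0.16271871328353882, 0.2392905205488205), 4.173159599304199) [[0.4449999928474426, -0.1080000028014183], [0.4620000123977661, -0.34700000286102295], [0.6240000128746033, -0.33500000834465027], [0.6069999933242798, -0.09600000083446503]]
```

>>> {"method": "step_arm", "body": {
  "commands": [
    {"dx": -0.012,"dy": 0,"dz": 0,"roll": 0,"fingers": 1},
    {"dx": -0.02,"dy": 0,"dz": 0,"roll": 0,"fingers": 1},
    {"dx": -0.026,"dy": 0,"dz": 0,"roll": 0,"fingers": 1},
    {"dx": -0.032,"dy": 0,"dz": 0,"roll": 0,"fingers": 1},
    {"dx": -0.038,"dy": 0,"dz": 0,"roll": 0,"fingers": 1},
    {"dx": -0.044,"dy": 0,"dz": 0,"roll": 0,"fingers": 1}
  ],
  "squeeze": 25
}}

```text
time: 9.32
tool_pos: [0.6275, -0.2816, 0.116]
tcp_rot: [3.14, 0.037, 0.007]
wrist_force: [5.0, -0.8, 1.9]
width: 0.358
grip_force: 39.6
```

```bash
cat > ax.py <<'E'
import sys
from h import *
from scipy.optimize import least_squares
# fit bottle axis (body cylinder r=24) near expected axis; args: tag, theta guess (deg)
tag,th0=sys.argv[1],np.radians(float(sys.argv[2]))
s=read_state();M=R.from_rotvec(s["tcp_rot"]).as_matrix();g=s["tool_pos"]-.019*M[:,2]
print("t",s["time"],"tcp",s["tool_pos"].round(4),"F",s["wrist_force"].round(1),"w",round(s["width"],3))
for n in("side","top"):
    im,d=read_camera(n);cv2.imwrite(f"pics/{n}{tag}.png",im);np.save(f"{n}{tag}.npy",d)
    w=cloud(n,d).reshape(-1,3);b=im.reshape(-1,3).astype(int)
    w0=w[~np.isnan(w[:,0])]
    k=np.array([g[0],g[1],th0,0.])
    for it in range(4):
        a=np.array([-np.sin(k[2]),np.sin(k[3]),0]);a[2]=np.sqrt(1-a@a)
        o=np.array([k[0],k[1],g[2]]);r=w0-o;t=r@a;rad=np.linalg.norm(r-np.outer(t,a),axis=1)
        p=w0[(t>-.096)&(t<-.040)&(rad<.032)]
        def f(k):
            a=np.array([-np.sin(k[2]),np.sin(k[3]),0]);a[2]=np.sqrt(1-a@a)
            r=p-np.array([k[0],k[1],g[2]]);return np.linalg.norm(r-np.outer(r@a,a),axis=1)-.024
        k=least_squares(f,k,loss="soft_l1",f_scale=.002).x
    print(n,len(p),"axis at grasp height",k[:2].round(4),"lean -x deg",np.degrees(k[2]).round(1),"lean +y",np.degrees(k[3]).round(1),"rms",np.std(f(k)).round(4))
E
python3 ax.py 2 9
```

```text
t 9.325 tcp [ 0.6275 -0.2816  0.116 ] F [ 5.  -0.8  1.9] w 0.358
side 342 axis at grasp height [ 0.6318 -0.2818] lean -x deg 2.3 lean +y -1.0 rms 0.0025
top 84 axis at grasp height [ 0.632  -0.2788] lean -x deg 2.0 lean +y 2.7 rms 0.0025
```

>>> {"method": "step_arm", "body": {
  "commands": [
    {"dx": -0.006,"dy": 0,"dz": 0,"roll": 0,"fingers": 1},
    {"dx": -0.012,"dy": 0,"dz": 0,"roll": 0,"fingers": 1},
    {"dx": -0.016,"dy": 0,"dz": 0,"roll": 0,"fingers": 1},
    {"dx": -0.02,"dy": 0,"dz": 0,"roll": 0,"fingers": 1}
  ],
  "squeeze": 22
}}

```text
time: 9.93
tool_pos: [0.6056, -0.2814, 0.1141]
tcp_rot: [3.141, 0.037, -0.0]
wrist_force: [3.4, -1.5, 0.9]
width: 0.357
grip_force: 39.6
```

```bash
python3 ax.py 3 20; python3 - <<'E'
import cv2,numpy as np
a=cv2.imread("pics/side3.png")[190:340,340:490];b=cv2.imread("pics/top3.png")[130:230,400:500]
cv2.imwrite("pics/c3.png",cv2.convertScaleAbs(np.hstack([cv2.resize(x,(400,400),interpolation=cv2.INTER_CUBIC) for x in(a,b)]),alpha=1.4,beta=10))
E
```

```text
t 9.925 tcp [ 0.6056 -0.2814  0.1141] F [ 3.4 -1.5  0.9] w 0.357
side 276 axis at grasp height [ 0.616  -0.2821] lean -x deg 11.4 lean +y -1.9 rms 0.0029
top 80 axis at grasp height [ 0.6086 -0.2839] lean -x deg 19.6 lean +y -3.1 rms 0.0022
```

View pics/c3.png

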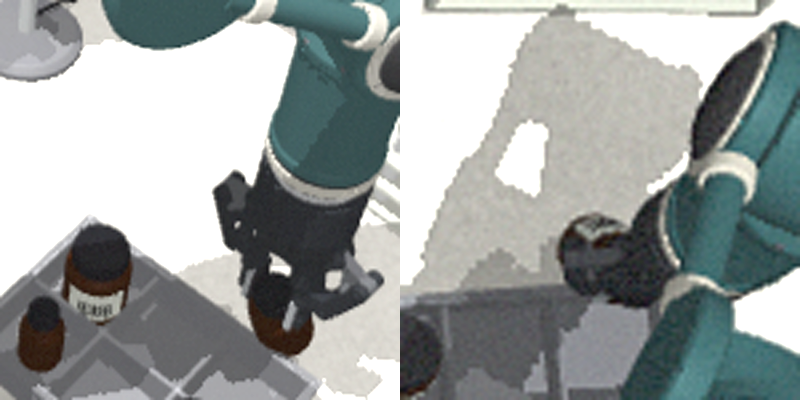

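Side crop: bottle base swung out at (285,330) under the pads; top crop: label turned up at (600,225). Pivoting works; continue to ~34°, then lift and check.

>>> {"method": "step_arm", "body": {
  "commands": [
    {"dx": -0.004,"dy": 0,"dz": 0,"roll": 0,"fingers": 1},
    {"dx": -0.008,"dy": 0,"dz": 0,"roll": 0,"fingers": 1},
    {"dx": -0.012,"dy": 0,"dz": 0,"roll": 0,"fingers": 1},
    {"dx": -0.0155,"dy": 0,"dz": 0,"roll": 0,"fingers": 1},
    {"dx": -0.0155,"dy": 0,"dz": 0,"roll": 0,"fingers": 1},
    {"dx": -0.0155,"dy": 0,"dz": 0,"roll": 0,"fingers": 1}
  ],
  "squeeze": 22
}}

```text
time: 10.78
tool_pos: [0.5901, -0.2813, 0.1141]
tcp_rot: [-3.141, -0.037, 0.001]
wrist_force: [3.4, 1.1, -0.8]
width: 0.358
grip_force: 39.2
```

>>> {"method": "step_arm", "body": {
  "commands": [
    {"dx": 0.01,"dy": 0,"dz": -0.01,"roll": 0,"fingers": 1},
    {"dx": 0.02,"dy": 0,"dz": -0.04,"roll": 0,"fingers": 1},
    {"dx": 0.02,"dy": 0.03,"dz": -0.08,"roll": 0,"fingers": 1},
    {"dx": 0.02,"dy": 0.03,"dz": -0.13,"roll": 0,"fingers": 1},
    {"dx": 0.02,"dy": 0.03,"dz": -0.16,"roll": 0,"fingers": 1},
    {"dx": 0.02,"dy": 0.03,"dz": -0.16,"roll": 0,"fingers": 1}
  ],
  "squeeze": 60
}}

```text
time: 11.52
tool_pos: [0.6125, -0.3123, 0.2785]
tcp_rot: [3.138, 0.037, 0.007]
wrist_force: [0.2, -0.5, -1.4]
width: 0.359
grip_force: 59.8
```

```bash
python3 ax.py 4 34
```

```text
t 11.525 tcp [ 0.6125 -0.3123  0.2785] F [ 0.2 -0.5 -1.4] w 0.359
side 181 axis at grasp height [ 0.6128 -0.3112] lean -x deg 29.7 lean +y -0.2 rms 0.0004
top 171 axis at grasp height [ 0.6099 -0.3098] lean -x deg 30.3 lean +y 0.8 rms 0.0008
```

```bash
python3 - <<'E'
from h import *
for n,(x,y,Wd,H) in(("top",(280,118,44,46)),("side",(325,112,50,56))):
    d=np.mean([np.load(f"{n}{i}.npy") for i in(0,1,2,3,4)],0);w=cloud(n,d)
    p=w[y:y+H,x:x+Wd].reshape(-1,3);p=p[p[:,2]>.21]
    def plane(p,ok,tol=.0012):
        best=0;rng=np.random.default_rng(1)
        for _ in range(3000):
            t=p[rng.choice(len(p),3,False)];nn=np.cross(t[1]-t[0],t[2]-t[0]);nn/=np.linalg.norm(nn)+1e-12
            if not ok(nn) and not ok(-nn):continue
            if not ok(nn):nn=-nn
            i=abs((p-t[0])@nn)<tol
            if i.sum()>best:best=i.sum();I=i
        q=p[I];m=q.mean(0);v=np.linalg.svd(q-m)[2][2];return (v if ok(v) else -v),q,I
    nn,q,I=plane(p,lambda v:v[2]>.6)
    yaw=np.arctan2(-nn[1],-nn[0]);ex=np.array([np.cos(yaw),np.sin(yaw),0]);ey=np.cross([0,0,1],ex);ax=np.cross(ey,nn)
    print(n,len(q),"yaw",np.degrees(yaw).round(2),"tip",np.degrees(np.arccos(nn[2])).round(2),"ax range",np.percentile(q@ax,[0,2,98,100]).round(4),"ey range",np.percentile(q@ey,[0,2,98,100]).round(4),"n.",(q@nn).mean().round(4))
    c=(q@ax).min()*.5+(q@ax).max()*.5;e=(q@ey).min()*.5+(q@ey).max()*.5
    print(" head centre",(ax*c+ey*e+nn*((q@nn).mean()-.035)).round(4), "front top edge",(ax*(q@ax).min()+ey*e+nn*(q@nn).mean()).round(4))
    if n=="side":
        r=p[~I];n2,q2,_=plane(r,lambda v:abs(v[1])>.8);print(" side face n",n2.round(3),len(q2))
E
```

```text
top 606 yaw -0.73 tip 34.91 ax range [0.6889 0.6903 0.7587 0.7613] ey range [0.0931 0.0956 0.1556 0.1579] n. -0.1991
 head centre [0.7301 0.1162 0.223 ] front top edge [0.6804 0.1168 0.231 ]
side 409 yaw 43.44 tip 44.25 ax range [0.531  0.5359 0.5681 0.57  ] ey range [-0.4373 -0.4324 -0.3809 -0.3763] n. 0.1175
 head centre [ 0.5242 -0.0639  0.4433] front top edge [ 0.4963 -0.0903  0.4547]
 side face n [-0.092 -0.989  0.119] 171
```

```bash
python3 - <<'E'
from h import *
for n,(x,y,Wd,H) in(("top",(280,118,44,46)),("side",(325,112,50,56))):
  for i in (0,1,2,3,4):
    p=cloud(n,np.load(f"{n}{i}.npy"))[y:y+H,x:x+Wd].reshape(-1,3)
    p=p[(p[:,2]>.22)&(abs(p[:,0]-.72)<.06)&(abs(p[:,1]-.116)<.03)]
    best=0;rng=np.random.default_rng(1)
    if len(p)<50: print(n,i,"occl");continue
    for _ in range(2000):
        t=p[rng.choice(len(p),3,False)];nn=np.cross(t[1]-t[0],t[2]-t[0]);nn/=np.linalg.norm(nn)+1e-12
        if abs(nn[2])<.6:continue
        I=abs((p-t[0])@nn)<.0015
        if I.sum()>best:best=I.sum();J=I
    q=p[J];m=q.mean(0);nn=np.linalg.svd(q-m)[2][2];nn*=np.sign(nn[2])
    print(n,i,len(q),"yaw",np.degrees(np.arctan2(-nn[1],-nn[0])).round(1),"tip",np.degrees(np.arccos(nn[2])).round(1),"z@x=.715",(m[2]-(nn[0]*(.715-m[0])+nn[1]*(.116-m[1]))/nn[2]).round(4),"xr",np.ptp(q[:,0]).round(3),q[:,0].min().round(4),q[:,0].max().round(4))
E
```

```text
top 0 429 yaw 1.4 tip 34.7 z@x=.715 0.2556 xr 0.06 0.6806 0.741
top 1 420 yaw -2.9 tip 35.8 z@x=.715 0.255 xr 0.061 0.6811 0.7425
top 2 422 yaw 1.1 tip 35.0 z@x=.715 0.2555 xr 0.06 0.6808 0.7407
top 3 421 yaw -1.3 tip 35.8 z@x=.715 0.2556 xr 0.059 0.6811 0.7403
top 4 419 yaw 0.3 tip 34.8 z@x=.715 0.2548 xr 0.06 0.681 0.7408
side 0 349 yaw -0.9 tip 33.8 z@x=.715 0.2549 xr 0.061 0.6791 0.7401
side 1 occl
side 2 occl
side 3 occl
side 4 273 yaw -0.9 tip 33.9 z@x=.715 0.2548 xr 0.056 0.6788 0.735
```

Head: tip ≈34.6°, yaw ≈-0.8°; bottle leans 30°. Second push for 4.5° more (≈8 mm farther).

>>> {"method": "step_arm", "body": {
  "commands": [
    {"dx": 0.02,"dy": -0.03,"dz": 0.04,"roll": 0,"fingers": 1},
    {"dx": 0.02,"dy": -0.03,"dz": 0.09,"roll": 0,"fingers": 1},
    {"dx": 0.02,"dy": -0.03,"dz": 0.13,"roll": 0,"fingers": 1},
    {"dx": 0.02,"dy": -0.03,"dz": 0.163,"roll": 0,"fingers": 1},
    {"dx": 0.02,"dy": -0.03,"dz": 0.163,"roll": 0,"fingers": 1},
    {"dx": 0.0,"dy": -0.03,"dz": 0.163,"roll": 0,"fingers": 1},
    {"dx": -0.012,"dy": -0.03,"dz": 0.163,"roll": 0,"fingers": 1},
    {"dx": -0.018,"dy": -0.03,"dz": 0.163,"roll": 0,"fingers": 1}
  ],
  "squeeze": 35
}}

```text
time: 12.62
tool_pos: [0.5926, -0.2819, 0.1123]
tcp_rot: [3.141, 0.036, 0.003]
wrist_force: [1.8, 1.0, -0.8]
width: 0.353
grip_force: 59.8
```

```bash
python3 go.py .5815 -.281 .1141 1.3
```

```text
t 12.625 pos [ 0.5926 -0.2819  0.1123] yaw 1.31 dxyz [-0.011  -0.0012 -0.0019] roll 0.0 F [ 1.8  1.  -0.8] w 0.353 g 59.8245370388031 q [-0.48  0.32  1.76  0.    1.06  1.07]
```

>>> {"method": "step_arm", "body": {
  "commands": [
    {"dx": -0.004,"dy": 0,"dz": 0,"roll": 0,"fingers": 1},
    {"dx": -0.007,"dy": 0,"dz": 0,"roll": 0,"fingers": 1},
    {"dx": -0.01,"dy": 0,"dz": 0,"roll": 0,"fingers": 1},
    {"dx": -0.01,"dy": 0,"dz": 0,"roll": 0,"fingers": 1}
  ],
  "squeeze": 35
}}

```text
time: 13.12
tool_pos: [0.5856, -0.2824, 0.1132]
tcp_rot: [3.14, 0.036, 0.011]
wrist_force: [5.7, 0.9, -0.4]
width: 0.355
grip_force: 59.9
```

>>> {"method": "step_arm", "body": {
  "commands": [
    {"dx": 0.01,"dy": 0,"dz": -0.01,"roll": 0,"fingers": 1},
    {"dx": 0.02,"dy": 0,"dz": -0.04,"roll": 0,"fingers": 1},
    {"dx": 0.02,"dy": 0.03,"dz": -0.08,"roll": 0,"fingers": 1},
    {"dx": 0.02,"dy": 0.03,"dz": -0.13,"roll": 0,"fingers": 1},
    {"dx": 0.02,"dy": 0.03,"dz": -0.16,"roll": 0,"fingers": 1},
    {"dx": 0.02,"dy": 0.03,"dz": -0.16,"roll": 0,"fingers": 1}
  ],
  "squeeze": 60
}}

```text
time: 13.88
tool_pos: [0.6047, -0.3125, 0.2755]
tcp_rot: [3.138, 0.037, 0.008]
wrist_force: [0.3, -0.2, -1.6]
width: 0.355
grip_force: 59.9
```

```bash
python3 ax.py 5 34
```

```text
t 13.875 tcp [ 0.6047 -0.3125  0.2755] F [ 0.3 -0.2 -1.6] w 0.355
side 163 axis at grasp height [ 0.6049 -0.3115] lean -x deg 31.2 lean +y -0.5 rms 0.0004
top 190 axis at grasp height [ 0.603  -0.3108] lean -x deg 31.1 lean +y 0.1 rms 0.0009
```

>>> {"method": "step_arm", "body": {
  "commands": [
    {"dx": 0.025,"dy": -0.03,"dz": 0.04,"roll": 0,"fingers": 1},
    {"dx": 0.025,"dy": -0.03,"dz": 0.09,"roll": 0,"fingers": 1},
    {"dx": 0.025,"dy": -0.03,"dz": 0.13,"roll": 0,"fingers": 1},
    {"dx": 0.025,"dy": -0.03,"dz": 0.16,"roll": 0,"fingers": 1},
    {"dx": 0.01,"dy": -0.03,"dz": 0.16,"roll": 0,"fingers": 1},
    {"dx": -0.01,"dy": -0.03,"dz": 0.16,"roll": 0,"fingers": 1},
    {"dx": -0.018,"dy": -0.03,"dz": 0.16,"roll": 0,"fingers": 1},
    {"dx": -0.022,"dy": -0.03,"dz": 0.16,"roll": 0,"fingers": 1}
  ]
}}

```text
time: 14.98
tool_pos: [0.5827, -0.2825, 0.1136]
tcp_rot: [3.14, 0.036, 0.011]
wrist_force: [5.7, 0.8, -0.8]
width: 0.356
grip_force: 59.9
```

>>> {"method": "step_arm", "body": {
  "commands": [
    {"dx": -0.003,"dy": 0,"dz": 0,"roll": 0,"fingers": 1},
    {"dx": -0.006,"dy": 0,"dz": 0,"roll": 0,"fingers": 1},
    {"dx": -0.006,"dy": 0,"dz": 0,"roll": 0,"fingers": 1},
    {"dx": -0.006,"dy": 0,"dz": 0,"roll": 0,"fingers": 1}
  ]
}}

```text
time: 15.48
tool_pos: [0.5764, -0.2829, 0.1136]
tcp_rot: [3.139, 0.037, 0.007]
wrist_force: [4.2, 0.9, 4.6]
width: 0.351
grip_force: 60.2
```

>>> {"method": "step_arm", "body": {
  "commands": [
    {"dx": 0.01,"dy": 0,"dz": -0.01,"roll": 0,"fingers": 1},
    {"dx": 0.02,"dy": 0,"dz": -0.04,"roll": 0,"fingers": 1},
    {"dx": 0.02,"dy": 0.03,"dz": -0.08,"roll": 0,"fingers": 1},
    {"dx": 0.02,"dy": 0.03,"dz": -0.13,"roll": 0,"fingers": 1},
    {"dx": 0.02,"dy": 0.03,"dz": -0.16,"roll": 0,"fingers": 1},
    {"dx": 0.02,"dy": 0.03,"dz": -0.16,"roll": 0,"fingers": 1}
  ]
}}

```text
time: 16.23
tool_pos: [0.5957, -0.3124, 0.2741]
tcp_rot: [3.139, 0.037, 0.003]
wrist_force: [-0.1, 0.4, -2.1]
width: 0.35
grip_force: 60.0
```

```bash
python3 ax.py 6 34
```

```text
t 16.225 tcp [ 0.5957 -0.3124  0.2741] F [-0.1  0.4 -2.1] w 0.35
side 118 axis at grasp height [ 0.5965 -0.3116] lean -x deg 35.3 lean +y -0.9 rms 0.0003
top 231 axis at grasp height [ 0.5934 -0.3108] lean -x deg 35.9 lean +y -0.2 rms 0.001
```

Lean ≈35.5° vs head 34.6°: good. Carry to the reader, standing off in x first.

>>> {"method": "step_arm", "body": {
  "commands": [
    {"dx": -0.01,"dy": -0.03,"dz": 0,"roll": 0,"fingers": 1},
    {"dx": -0.02,"dy": -0.08,"dz": 0,"roll": 0,"fingers": 1},
    {"dx": -0.03,"dy": -0.135,"dz": 0,"roll": 0,"fingers": 1},
    {"dx": -0.04,"dy": -0.19,"dz": 0,"roll": 0,"fingers": 1},
    {"dx": -0.045,"dy": -0.245,"dz": 0,"roll": 0,"fingers": 1},
    {"dx": -0.05,"dy": -0.3,"dz": 0,"roll": 0,"fingers": 1},
    {"dx": -0.05,"dy": -0.35,"dz": 0.0,"roll": 0,"fingers": 1},
    {"dx": -0.05,"dy": -0.39,"dz": 0.01,"roll": 0,"fingers": 1}
  ]
}}

```text
time: 17.32
tool_pos: [0.5342, 0.0789, 0.2588]
tcp_rot: [3.141, 0.039, -0.007]
wrist_force: [0.2, -0.8, -1.9]
width: 0.356
grip_force: 60.0
```

>>> {"method": "step_arm", "body": {
  "commands": [
    {"dx": 0,"dy": -0.02,"dz": 0.02,"roll": 0,"fingers": 1},
    {"dx": 0,"dy": -0.035,"dz": 0.04,"roll": 0,"fingers": 1},
    {"dx": 0,"dy": -0.041,"dz": 0.06,"roll": 0,"fingers": 1},
    {"dx": 0,"dy": -0.041,"dz": 0.075,"roll": 0,"fingers": 1},
    {"dx": 0,"dy": -0.041,"dz": 0.085,"roll": 0,"fingers": 1},
    {"dx": 0,"dy": -0.041,"dz": 0.085,"roll": 0,"fingers": 1}
  ]
}}

```text
time: 18.08
tool_pos: [0.5347, 0.1172, 0.1754]
tcp_rot: [3.141, 0.035, -0.002]
wrist_force: [0.4, 0.7, -1.5]
width: 0.357
grip_force: 60.1
```

```bash
python3 go.py .577 .1165 .179 1.3
```

```text
t 18.075 pos [0.5347 0.1172 0.1754] yaw 1.28 dxyz [ 0.0423  0.0017 -0.0037] roll -0.0 F [ 0.4  0.7 -1.5] w 0.357 g 60.06273865699768 q [ 0.17  0.07  1.94 -0.    1.14  1.72]
```

>>> {"method": "step_arm", "body": {
  "commands": [
    {"dx": 0.01,"dy": 0.001,"dz": -0.002,"roll": 0,"fingers": 1},
    {"dx": 0.022,"dy": 0.002,"dz": -0.003,"roll": 0,"fingers": 1},
    {"dx": 0.034,"dy": 0.002,"dz": -0.003,"roll": 0,"fingers": 1},
    {"dx": 0.042,"dy": 0.002,"dz": -0.003,"roll": 0,"fingers": 1},
    {"dx": 0.042,"dy": 0.002,"dz": -0.003,"roll": 0,"fingers": 1},
    {"dx": 0.042,"dy": 0.002,"dz": -0.003,"roll": 0,"fingers": 1}
  ]
}}

```text
time: 18.82
tool_pos: [0.5768, 0.1171, 0.179]
tcp_rot: [3.141, 0.037, -0.001]
wrist_force: [0.6, 0.4, -1.6]
width: 0.355
grip_force: 60.1
```

```bash
python3 ax.py 7 35; python3 - <<'E'
from h import *
o=[]
for n,(x,y,W,H) in(("side",(255,110,140,140)),("top",(260,105,100,100))):
    o.append(cv2.resize(cv2.imread(f"pics/{n}7.png")[y:y+H,x:x+W],(400,400),interpolation=cv2.INTER_CUBIC))
cv2.imwrite("pics/c7.png",cv2.convertScaleAbs(np.hstack(o),alpha=1.2,beta=5))
E
```

```text
t 18.825 tcp [0.5768 0.1171 0.179 ] F [ 0.6  0.4 -1.6] w 0.355
side 232 axis at grasp height [0.5779 0.1179] lean -x deg 35.2 lean +y -0.9 rms 0.0009
top 0 axis at grasp height [0.5768 0.1171] lean -x deg 35.0 lean +y 0.0 rms nan
  ret = _var(a, axis=axis, dtype=dtype, out=out, ddof=ddof,
  arrmean = um.true_divide(arrmean, div, out=arrmean,
  ret = ret.dtype.type(ret / rcount)
```

View pics/c7.png

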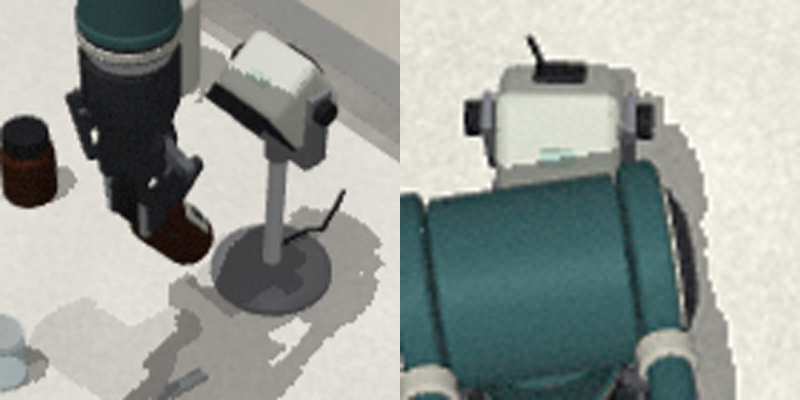

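Side crop: bottle held leaned, label edge at (200,215), facing the window, nothing touching; top is hidden by the wrist. Verify label's axial position and roll from the earlier lifted top frame.

```bash
python3 - <<'E'
from h import *
c=calibration("top");K=np.array(c["intrinsics"]);W=np.array(c["world_to_cam"]);im=cv2.imread("pics/top6.png")
th=np.radians(35.6);y0=np.radians(1.3)
g=np.array([.5934,-.3108,.2741+.019])
Rz=R.from_euler("z",y0)
a=Rz.apply([-np.sin(th),0,np.cos(th)]);x=Rz.apply([np.cos(th),0,np.sin(th)]);y=np.cross(a,x)
A=np.arange(-80,81,5)
print("ang  "," ".join("%3d"%v for v in A))
for t in range(34,112,4):
    r=np.radians(A)
    p=g-a*t/1000+.024*(np.outer(np.cos(r),x)+np.outer(np.sin(r),y))
    q=np.c_[p,np.ones(len(p))]@W.T
    u=K[0,0]*q[:,0]/-q[:,2]+K[0,2];v=K[1,1]*q[:,1]/q[:,2]+K[1,2]
    print("%4d "%t," ".join("%3d"%k for k in cv2.remap(im,u.astype(np.float32)[None],v.astype(np.float32)[None],cv2.INTER_LINEAR)[0][:,0]))
w=cloud("side",np.load("side7.npy")).reshape(-1,3);g=np.array([.5779,.1179,.198]);th=np.radians(35.2);a=np.array([-np.sin(th),0,np.cos(th)])
r=w-g;t=r@a;rad=np.linalg.norm(r-np.outer(t,a),axis=1);m=(rad<.0265)&(t<-.04)&(t>-.14)
print("base end t",np.percentile(t[m],[0,1,2,5]).round(4),m.sum())
E
```

```text
ang   -80 -75 -70 -65 -60 -55 -50 -45 -40 -35 -30 -25 -20 -15 -10  -5   0   5  10  15  20  25  30  35  40  45  50  55  60  65  70  75  80
  34   24  24  23  25  28  25  23  25  27  24  30  22  16  18  11  11   8  10   9  11   9  15  14  16  12  14   6  34  37  41  63  72  77
  38   26  20  29  30  25  23  26  26  24  36  35  36  30  12  16  16  15  11  14  14  13  17  10  18  16  15  14  34  39  39  45  59  74
  42   18  31  30  26  22  27  26  25  40  56  55  53  43  32  27  30  22  16  21  18  27  15  14  14  12  12  12  23  37  41  41  44  53
  46   30  30  26  23  27  26  25  44  71  73  82  74  57  51  64  57  53  52  46  56  54  44  44  53  41  32  13  19  28  43  41  39  44
  50   30  28  23  28  26  26  50  79  91 103  96  81  76  86  82  82  81  79  83 106  92  78 105  89  89  58  19  12  18  31  42  39  39
  54   31  23  28  24  27  49  78 102 118 112 101  92  90  93 100 102 101 102 104 102  99  97 100  99  99  56  22  16  16  17  24  37  36
  58   22  26  23  27  41  73 103 125 124 113 100  94  89  96  99 100  98 100 100  98  97  97  98  95  92  56  14  14  12  10   8  20 
[... 1146 characters left out ...]
119 124 116 104  86  80  51  53  41  37  42  39  23  19  34  24  25  14   9   9   9   8   8   8   6
  98   90  91  75  33  54  83 101 128 137 137 128 114  99  58  44  43  31  32  34  20  23  17  12  18   9  15  14  14  10  16  16  13  24
 102   98  86  34  45  68  94 129 143 149 146 139 128 112  81  87  60  67  69  71  70  61  49  50  51  54  55  58  44  28  65  62  63  71
 106   96  45  37  54  79 119 142 155 158 157 153 157 117 107  96  97 102 111 137 128 123  97 100 107 103 106 111  99  99 122 108 116 113
 110   57  29  33  62 105 135 154 161 167 166 197 140 120 115 123 122 136 179 195 185 157 120 120 120 118 121 124 123 121 122 122 121 119
base end t [-0.1032 -0.1011 -0.1001 -0.0986] 253
```

>>> {"method": "step_arm", "body": {
  "commands": [
    {"dx": 0,"dy": 0.002,"dz": -0.001,"roll": 0,"fingers": 1},
    {"dx": 0,"dy": 0.002,"dz": -0.001,"roll": 0,"fingers": 1},
    {"dx": 0,"dy": 0.002,"dz": -0.001,"roll": 0,"fingers": 1},
    {"dx": 0,"dy": 0.002,"dz": -0.001,"roll": 0,"fingers": 1}
  ]
}}

```text
time: 19.42
tool_pos: [0.5771, 0.1151, 0.1803]
tcp_rot: [-3.141, -0.037, -0.0]
wrist_force: [0.4, 0.7, -1.9]
width: 0.357
grip_force: 60.1
```

```bash
python3 go.py .577 .115 .18 1.3; python3 -c "
from workcell import *
print(read_state()['joint_vel'].round(3)); print(finish_job())"
```

```text
t 19.425 pos [0.5771 0.1151 0.1803] yaw 1.34 dxyz [-0.0001  0.0001  0.0003] roll 0.0 F [ 0.4  0.7 -1.9] w 0.357 g 60.06421208381653 q [0.15 0.14 1.85 0.   1.15 1.7 ]
[-0.001  0.003 -0.001 -0.001 -0.001 -0.002]
the job is handed in; nothing more can be done
None
```

The job is handed in at 19.4 s: the tall bottle is held steady by its cap, aimed label-centre to window at about 9 cm, leaned back about 35° against a measured head tip of about 34.6°, and clear of everything; the lean was made by pressing the bottle's back against the fixed tray's outer wall.

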